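# Release the harness station: swing the hook to green and hang the yellow marker

### The arm

A 7-joint arm with a two-finger parallel gripper is mounted at the origin on the work surface. World frame = base frame: x ahead of the robot, y to its left, z up, the work surface at z = 0. Lengths are in m, angles in degrees, forces in N, time in s.
With the tool pointing down it reaches from about 0.35 to 0.9 m from the base axis. Payload 8.1 kg.
Tool frame: the origin (TCP) lies at the very end of the fingers, on their centre line; the grasp point (between the pads) lies 19 mm behind it; z points along the fingers, y is the line along which they close (so a half turn about z gives the same grasp; the last joint's range is limited). The gripper opens to 92 mm and grips with 3 to 60 N. Pads are 19 mm wide; open, the fingers measure 130 mm over their backs; the gripper's body (75 mm by 190 mm) begins 47 mm behind the grasp point.
Start: joints at [66.887, 24.895, 1.432, 90.138, -0.665, 64.973, -4.303], TCP at [0.185, -0.597, 0.227] pointing down, gripper open.
Joint ranges: [-149.89, 149.89], [-25.12, 119.58], [-72.63, 75.52], [4.76, 147.25], [-75.54, 255.54], [6.69, 114.76], [-157.13, 157.13]. Speed limits (degrees/s): [127.2, 127.2, 172.46, 172.46, 180, 180, 180].

### API

Orientations are given as a 3x3 rotation matrix whose columns are the frame's x, y, z axes.
In Python, from plant import arm gives the robot as it stands. The module is installed in compiled form; this text tells all that it offers.
- The arm moves only by the shell command python3 -m jog 'ROWS'. ROWS is JSON, a list of rows, each a list of 3 entries, a list of its own where there are three numbers: the shift along the tool's x, y, z in units of 2 cm (1.0 is 2 cm), then the turn about the tool's z in units of 0.12 rad (1.0 is 0.12 rad), then the closure in counts, from 0 (fully open) to 255 (shut). In form: [[[x, y, z], roll, hand], ...]. A call has 1 to 8 rows; each row shifts and turns the commanded pose from where the row before left it, along the tool's axes as they then stand; what a row does not reach is not made up. A row lasts 1/10 s, in which the tool goes at most 50 mm and 8.59 degrees, less where a joint would pass 70% of its speed; a pose out of reach is approached as far as the arm can. A call with a number of a shift or a turn outside -1 to 1 is refused whole. A call with a gripper value outside its range is refused whole. The fingers move at their own pace and stop on an object; the grip force is fixed at half the most. Time passes only in rows, so rows that do not move let the fingers close. It gives the time, the measured TCP pose, the force, the opening and the grip force at its end, in the units of the state.
- arm.state(): the state, without advancing time (a new reading comes with each control period).
- arm.camera(name): name is "scene" or "top" or "wrist"; returns (picture, depth): 420x560x3 uint8, red, green, blue; 420x560 float32, m along the optical axis (not along the pixel's ray), 0 where there is no reading.
- arm.camera_params(name): a dict with "camera_matrix" (3x3 intrinsics, pixels), "origin" and "rotation" of the camera in the world. Camera axes: x right, y down, z forward; pixel columns grow to the right and rows downward; lengths in m; the calibration is good to about 2 mm. The wrist camera is an equidistant fisheye: a pixel r from the principal point sees the ray r / f radians off the axis. A picture is of the moment at which its call begins: read the wrist's pose just before it. camera_params takes no time and is no camera call; for the wrist camera it gives the pose at the moment of the call.
- arm.finish_job(): hands the job in; it is judged then, once.
The state is a dict: "clock": time; "qpos": joint angles; "dq": joint speeds; "effort": joint torques, N m; "tool_pos": TCP position; "tool_rot": TCP orientation; "wrist_force": force on the tool from outside, world axes, zero at the start; "wrist_torque": the same for the moment, N m; "opening": finger opening in m; "finger_force": force on a finger pad.
Only numpy, scipy, OpenCV 4.12 (cv2) and the standard library are available. Lean on these libraries where they do the work, as an engineer would, in place of code of your own. Each camera call takes 0.05 s, during which the arm holds its last target. There are 200 camera calls.

### The job

First turn the swivel hook on its stand until its arm points over the green pad on the base. Then hang the yellow station marker on the arm by its bail, let go and leave it hanging at rest, and do not disturb the blue marker.

Things in the scene. Friction and masses are not known exactly. Their poses are not given: they have to be found in the camera images.
- hook_stand: Fixed: light grey base disc 160 mm across, 12 high; 24 mm post; on it a hook swivelling about the post's axis. Origin: on that axis at bench level, z up; +x points at the GREEN pad on the base (30x36 mm, 62 mm from the axis); a RED pad lies 103 deg counterclockwise from above. The hook starts 1.2 to 2.2 rad counterclockwise of green, can go 0.5 rad past green, stays where left (1 N at the peg).
- hook_tip (a point): Top centre of the hook's upturned tip: upright black peg, 16 mm across, 100 mm from the stand's axis, top 196 mm above the bench, 30 above the arm. Turns with the hook; x points outward along the arm. The level steel arm (14 wide, 8 thick, upper face at height 166 mm) runs from the hub (36 across, top at 174) to the peg. To turn it, pinch the peg from above and lead it round, or push the arm.
- yellow_marker: Yellow marker, 0.13-0.25 kg, standing. Origin: centre of underside, z up. Block 48 (x) by 90 (y) by 45 mm; on it a closed steel bail, opening along x, 68 wide, from 45 to 115 mm up; top bar 8 high, 16 thick; on the bar's middle a square yellow grip 18x18, from 123 to 185 mm up. Hung: bar rests on the arm, which runs through the opening along x (either way round), between hub and peg.
- blue_marker: A blue marker of exactly the same shape, standing near the yellow one (the two swap places). To be left alone. Origin and axes as for the yellow marker.
Things that resemble listed ones, but are neither listed nor needed, are in the scene too. What is meant by the yellow_marker is not pink, and is the smaller of those in its own colour.

How it is judged:
By the outcome, as a careful person would: the job done as asked, in the order asked, and still so for the second after the job is handed in, with the robot touching nothing.
It also fails if it takes over 64 s, if anything falls off the work surface, if the arm or the gripper's body presses on something with over 40 N, if the wrist force passes 120 N, or if a joint passes its speed limit or range.

## Working session

There is one attempt and no reset: what is moved stays moved. The work goes in short steps, Python scripts to look and compute and a shell command to move; the robot and the scene stay as the last step left them, time stands still between calls to the robot, and variables do not carry over. Pictures are saved under pics/ and viewed, at most 10 in all, crops included, and the job is handed in when it is done.

```bash
mkdir -p pics
cat > h.py <<'E'
import numpy as np,cv2
from plant import arm
def shot(n,f):
    p=arm.camera_params(n);im,d=arm.camera(n)
    cv2.imwrite(f'pics/{f}.png',im[:,:,::-1]);np.savez(f'pics/{f}.npz',im=im,d=d,K=p['camera_matrix'],o=p['origin'],R=p['rotation'],w=n=='wrist')
def pts(f):
    z=np.load(f'pics/{f}.npz');K=z['K'];v,u=np.mgrid[0:420,0:560]
    x=(u-K[0,2])/K[0,0];y=(v-K[1,2])/K[1,1]
    if z['w']:
        r=np.hypot(x,y)+1e-9;s=np.tan(np.minimum(r,1.5))/r;x=x*s;y=y*s
    P=np.stack([x,y,np.ones_like(x)],-1)*z['d'][...,None]
    return P@z['R'].T+z['o'],z['im'],z['d']
E
python3 - <<'E'
from h import *
shot('scene','s0');shot('top','t0')
a=cv2.imread('pics/s0.png');b=cv2.imread('pics/t0.png')
s=arm.state();print(s['clock'],s['tool_pos'],s['tool_rot'],s['opening'])
E
```

```text
0.1 [ 0.18498812 -0.59651207  0.22599592] [[ 9.55130302e-01  2.96185430e-01 -5.44913521e-04]
 [ 2.96185906e-01 -9.55129368e-01  1.34184646e-03]
 [-1.23027535e-04 -1.44303392e-03 -9.99998951e-01]] 0.0913794461592779
```

View pics/s0.png

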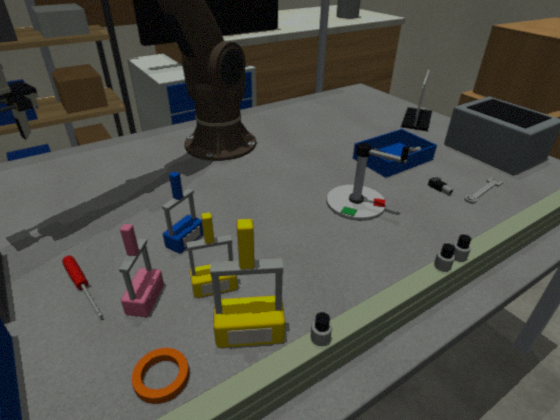

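View pics/t0.png

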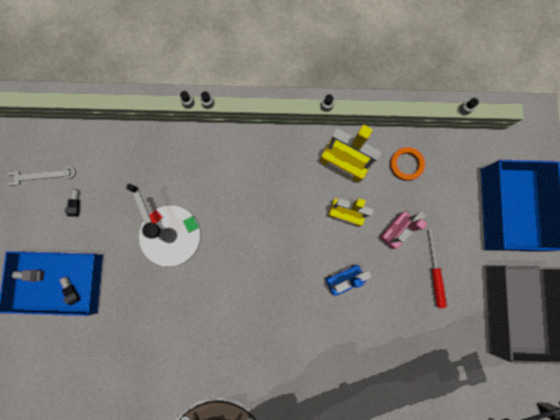

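Scene view: large yellow marker (248,300), small yellow (213,265), pink (140,270), blue (180,220), hook stand (357,190), peg about (405,155). Top view: small yellow (350,210), large yellow (350,155), pink (403,230), blue (348,280), stand disc (170,235), peg (132,188), green pad (192,224). My choice is the small yellow marker.

```bash
cat > m.py <<'E'
from h import *
import sys
def blobs(f):
    P,im,d=pts(f);hsv=cv2.cvtColor(im,cv2.COLOR_RGB2HSV)
    H,S,V=[hsv[...,i].astype(int) for i in range(3)]
    M={'yellow':(abs(H-28)<6)&(S>170)&(V>70),'blue':(abs(H-110)<9)&(S>150),'green':(abs(H-65)<15)&(S>120),'red':((H<5)|(H>175))&(S>170)}
    for k,m in M.items():
        n,L,st,c=cv2.connectedComponentsWithStats((m&(d>0)).astype(np.uint8))
        for i in range(1,n):
            if st[i,4]<30: continue
            Q=P[L==i]
            if Q[:,2].min()<-.05 or Q[:,2].max()>.4: continue
            T=Q[(Q[:,2]>.035)&(Q[:,2]<.052)]; G=Q[Q[:,2]>.13]
            print(k,c[i].round(),st[i,4],'med',np.median(Q,0).round(3),'zmax',Q[:,2].max().round(3))
            for nm,q in(('block',T),('grip',G)):
                if len(q)>15:
                    r=cv2.minAreaRect((q[:,:2]*1000).astype(np.float32));print('   ',nm,np.round(r[0],1),np.round(r[1],1),round(r[2],1),'zmax',q[:,2].max().round(3))
if __name__=='__main__':
    for f in sys.argv[1:]: print(f);blobs(f)
E
python3 m.py s0 t0
python3 - <<'E'
from h import *
P,im,d=pts('t0')
print('peg',P[186:191,130:135].reshape(-1,3).round(3)[::4],'hub',P[231,151].round(3))
# disc
m=(P[...,2]>.006)&(P[...,2]<.02)&(im.min(-1)>140);m[:,:120]=0;m[:,220:]=0;m[:190]=0
q=P[m][:,:2]*1000;print(len(q),cv2.minEnclosingCircle(q.astype(np.float32)))
P,im,d=pts('s0')
for u,v in((405,155),(407,150),(365,150),(352,211)):print(u,v,P[v,u].round(3),im[v,u])
a=cv2.imread('pics/s0.png')[120:320,170:430];cv2.imwrite('pics/c0.png',cv2.resize(a,None,fx=3,fy=3))
E
```

```text
s0
yellow [207. 227.] 236 med [ 0.604 -0.317  0.165] zmax 0.187
    grip [ 599.7 -315.9] [16.6 14.1] 74.3 zmax 0.187
yellow [245. 242.] 698 med [ 0.744 -0.315  0.226] zmax 0.255
    grip [ 736.5 -311. ] [22.3 23.1] 61.1 zmax 0.255
yellow [201. 279.] 400 med [ 0.604 -0.343  0.045] zmax 0.162
    block [ 591.9 -338.8] [37.  46.9] 68.0 zmax 0.048
yellow [229. 280.] 131 med [ 0.628 -0.291  0.037] zmax 0.158
    block [ 626.  -296.9] [32.4  6. ] 71.6 zmax 0.047
yellow [248. 317.] 2315 med [ 0.742 -0.314  0.061] zmax 0.094
    block [ 762.  -324.8] [117.4   4.8] 62.4 zmax 0.052
blue [397. 152.] 1903 med [0.418 0.449 0.03 ] zmax 0.198
    block [399.8 425.1] [226.8 153.4] 89.4 zmax 0.052
    grip [564.4 166.2] [124.7  33.7] 30.3 zmax 0.198
blue [176. 185.] 246 med [ 0.431 -0.312  0.161] zmax 0.187
    grip [ 426.3 -309.7] [18.4 17.6] 22.5 zmax 0.187
blue [181. 233.] 684 med [ 0.438 -0.324  0.044] zmax 0.054
    block [ 428.6 -310.8] [45.9 87. ] 26.5 zmax 0.05
blue [  8. 379.] 1467 med [ 0.642 -0.676  0.042] zmax 0.088
    block [ 612.4 -676.5] [203.5   1.7] 0.2 zmax 0.052
green [348. 211.] 
[... 804 characters left out ...]
0.433 -0.3    0.045] zmax 0.188
    block [ 428.  -305.4] [45.3 85.7] 25.6 zmax 0.05
    grip [ 428.7 -306.2] [16.1 17.8] 34.3 zmax 0.188
green [190. 224.] 122 med [0.56  0.093 0.015] zmax 0.02
red [155. 217.] 85 med [0.576 0.186 0.015] zmax 0.174
red [439. 288.] 343 med [ 0.412 -0.543  0.024] zmax 0.029
peg [[0.621 0.188 0.195]
 [0.622 0.182 0.189]
 [0.618 0.18  0.198]
 [0.617 0.183 0.195]
 [0.614 0.184 0.198]
 [0.612 0.187 0.195]
 [0.615 0.183 0.182]] hub [0.526 0.142 0.176]
2091 ((347.3211669921875, 113.26956176757812), 264.9839782714844)
405 155 [ 1.14  -0.524  0.601] [0 1 3]
407 150 [0.621 0.188 0.191] [0 0 0]
365 150 [0.539 0.137 0.17 ] [2 5 2]
352 211 [0.563 0.098 0.014] [ 24 109  47]
```

View pics/c0.png

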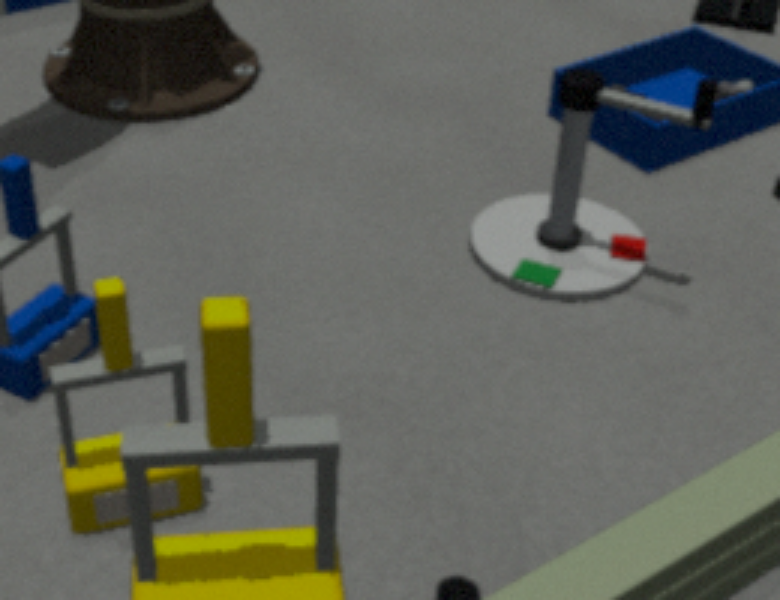

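The crop confirms it: the small yellow marker, at crop (120,430) with its grip at (112,320), stands beside the larger yellow one at (230,440). It measures 86x43 mm with its top at 0.187, which fits. Next I refine the stand axis and print the shifts to type.

```bash
cat > go.py <<'E'
import sys,numpy as np
from plant import arm
# usage: x y z yaw_of_tool_y(deg): total shift units in the present tool frame, roll units to do afterwards
def go(x,y,z,th=None):
    s=arm.state();R=np.array(s['tool_rot']);p=np.array(s['tool_pos'])
    a=np.degrees(np.arctan2(R[1,1],R[0,1]))
    print('t',round(s['clock'],2),'p',p.round(4),'ya',round(a,2),'F',np.round(s['wrist_force'],1),'open',round(s['opening'],4),'q7',round(s['qpos'][6],0))
    print(' shift',(R.T@(np.array([x,y,z])-p)/.02).round(2),'' if th is None else 'roll %.2f'%(((a-th+90)%180-90)*np.pi/180/.12))
if __name__=='__main__': go(*map(float,sys.argv[1:]))
E
python3 - <<'E'
from h import *
from scipy.optimize import least_squares
c=[]
for f in('t0','s0'):
    P,im,d=pts(f);mx=im.max(-1).astype(int);mn=im.min(-1).astype(int)
    near=(np.hypot(P[...,0]-.528,P[...,1]-.143)<.12)&(d>0)
    m=near&(abs(P[...,2]-.013)<.006)&(mn>115)
    n,L,st,_=cv2.connectedComponentsWithStats(m.astype(np.uint8));i=1+st[1:,4].argmax()
    h=cv2.convexHull(np.ascontiguousarray((P[L==i][:,:2]*1000).astype(np.float32)))[:,0]
    r=least_squares(lambda v:np.hypot(*(h-v[:2]).T)-v[2],[528,143,80],loss='soft_l1');print(f,'disc',r.x.round(1),st[i,4])
    a=r.x[:2]/1000
    k=near&(mx<45)&(P[...,2]>.18)&(P[...,2]<.2)
    print(' peg',np.median(P[k],0).round(4),k.sum())
    for nm,msk in(('g',near&(im[...,1]>1.6*im[...,0])&(im[...,1]>1.6*im[...,2])&(P[...,2]<.02)&(mx>60)),('r',near&(im[...,0]>2*im[...,1])&(mx>60)&(P[...,2]<.02))):
        q=P[msk][:,:2].mean(0);v=q-a;print(nm,q.round(4),np.hypot(*v).round(4),np.degrees(np.arctan2(v[1],v[0])).round(1))
E
python3 go.py .617 .184 .226 -66
```

```text
t0 disc [529.6 145.4  79.1] 2146
 peg [0.6183 0.1851 0.195 ] 39
g [0.5601 0.0923] 0.0613 -60.1
r [0.5212 0.1356] 0.0129 -130.6
s0 disc [525.1 144.8  79.1] 828
 peg [0.6207 0.1826 0.1909] 46
g [0.5588 0.0889] 0.0653 -58.9
r [0.5288 0.1409] 0.0053 -46.7
t 0.1 p [ 0.185  -0.5965  0.226 ] ya -72.77 F [-0.5 -0.4 -0.2] open 0.0914 q7 -4.0
 shift [ 32.19 -30.88   0.04] roll -0.98
```

```bash
for i in 1 2 3 4; do python3 -m jog '[[[0.8,-0.8,0],0,0],[[0.8,-0.8,0],0,0],[[0.8,-0.8,0],0,0],[[0.8,-0.8,0],0,0],[[0.8,-0.8,0],0,0],[[0.8,-0.8,0],0,0],[[0.8,-0.8,0],0,0],[[0.8,-0.7,0],0,0]]'>/dev/null; done; python3 go.py .619 .184 .226 -66
```

```text
t 3.3 p [0.5249 0.0371 0.2264] ya -72.75 F [ 0.9 -0.1  0. ] open 0.0918 q7 -90.0
 shift [ 6.67 -5.62  0.02] roll -0.98
```

```bash
python3 -m jog '[[[1,-0.8,0],0,0],[[1,-0.8,0],0,0],[[1,-0.8,0],0,0],[[1,-0.8,0],0,0],[[1,-0.8,0],0,0],[[1,-0.8,0],0,0],[[0.7,-0.8,0],0,0]]'>/dev/null
for i in 1 2 3; do python3 -m jog '[[[0,0,0],-1,0],[[0,0,0],-1,0],[[0,0,0],-1,0],[[0,0,0],-1,0],[[0,0,0],-1,0],[[0,0,0],-1,0],[[0,0,0],-1,0],[[0,0,0],-1,0]]'>/dev/null; done
python3 -m jog '[[[0,0,0],-1,0],[[0,0,0],-1,0],[[0,0,0],-1,0],[[0,0,0],-0.2,0],[[0,0,0],0,0]]'>/dev/null
python3 - <<'E'
from h import *
shot('wrist','w1');shot('top','t1');shot('scene','s1')
E
python3 go.py .619 .184 .172 114
```

```text
t 7.05 p [0.6197 0.1827 0.2266] ya 114.11 F [-0.4  0.2  0.2] open 0.0918 q7 63.0
 shift [0.   0.07 2.73] roll 0.02
```

View pics/w1.png

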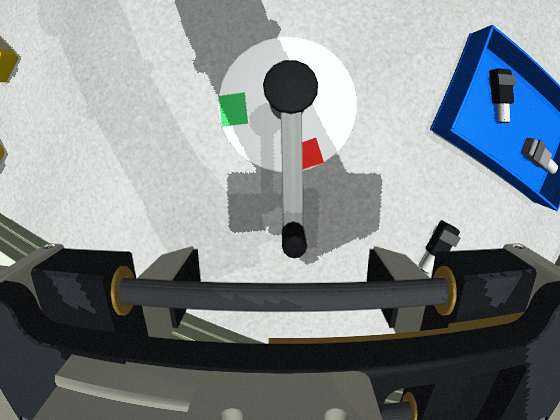

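The wrist view shows the peg top at (294,237), between the fingers at (180,275) and (390,275). The hub is at (290,87), the green pad at (233,109), the red pad at (312,153) and the disc centre near (288,104).

Run:
```python
from h import *
P,im,d=pts('w1')
for n,u,v in(('peg',294,236),('hub',290,86),('g',233,109),('r',313,153)):print(n,np.median(P[v-2:v+3,u-2:u+3].reshape(-1,3),0).round(4))
m=(abs(P[...,2]-.012)<.004)&(im.min(-1)>200)&(np.hypot(P[...,0]-.528,P[...,1]-.145)<.1)
h=cv2.convexHull(np.ascontiguousarray((P[m][:,:2]*1000).astype(np.float32)))[:,0]
print(cv2.minEnclosingCircle(h))
```

```text
peg [0.6102 0.1852 0.195 ]
hub [0.5267 0.1453 0.1737]
g [0.5566 0.0921 0.0143]
r [0.5661 0.1956 0.0144]
((526.4371948242188, 145.92819213867188), 79.85259246826172)
```

```bash
python3 -m jog '[[[0,0.17,0.9],0,0],[[0,0,0.9],0,0],[[0,0,0.9],0,0],[[0,0,0],0,0]]'; python3 -m jog '[[[0,0,0],0,255],[[0,0,0],0,255],[[0,0,0],0,255],[[0,0,0],0,255],[[0,0,0],0,255],[[0,0,0],0,255],[[0,0,0],0,255],[[0,0,0],0,255]]'; python3 go.py .618 .186 .172 114
```

```text
clock: 7.45
tool_pos: [0.6172, 0.1844, 0.1693]
tool_rot: [[-0.912, -0.41, -0.004], [-0.41, 0.912, -0.002], [0.005, -0.001, -1.0]]
wrist_force: [0.0, -0.5, 0.5]
opening: 0.0919
finger_force: 0.0
clock: 8.25
tool_pos: [0.6183, 0.1858, 0.1727]
tool_rot: [[-0.912, -0.411, 0.0], [-0.411, 0.912, -0.0], [-0.0, -0.0, -1.0]]
wrist_force: [-0.0, 1.1, 0.7]
opening: 0.032
finger_force: 0.0
t 8.25 p [0.6183 0.1858 0.1727] ya 114.24 F [-0.   1.1  0.7] open 0.032 q7 61.0
 shift [0.01 0.01 0.04] roll 0.03
```

```bash
python3 -m jog '[[[0,0,0],0,255],[[0,0,0],0,255],[[0,0,0],0,255],[[0,0,0],0,255]]'; python3 -m jog '[[[0.01,-0.3,0],0.5,255],[[0.01,-0.3,0],0.5,255],[[0.01,-0.3,0],0.5,255],[[0.01,-0.3,0],0.5,255],[[0.01,-0.3,0],0.5,255],[[0.01,-0.3,0],0.5,255],[[0.01,-0.3,0],0.5,255],[[0.01,-0.3,0],0.5,255]]';python3 go.py .6136 .0956 .172 86.7
```

```text
clock: 8.65
tool_pos: [0.6183, 0.1861, 0.1728]
tool_rot: [[-0.912, -0.411, 0.0], [-0.411, 0.912, 0.0], [-0.0, 0.0, -1.0]]
wrist_force: [-0.1, 2.0, -1.4]
opening: 0.0156
finger_force: 30.0
clock: 9.45
tool_pos: [0.6264, 0.1392, 0.1727]
tool_rot: [[-0.998, 0.059, -0.001], [0.059, 0.998, 0.0], [0.001, 0.0, -1.0]]
wrist_force: [-1.2, 2.0, 0.8]
opening: 0.0153
finger_force: 30.0
t 9.45 p [0.6264 0.1392 0.1727] ya 86.63 F [-1.2  2.   0.8] open 0.0153 q7 40.0
 shift [ 0.51 -2.22  0.04] roll -0.01
```

```bash
for i in 1 2; do python3 -m jog '[[[0.01,-0.3,0],0.5,255],[[0.01,-0.3,0],0.5,255],[[0.01,-0.3,0],0.5,255],[[0.01,-0.3,0],0.5,255],[[0.01,-0.3,0],0.5,255],[[0.01,-0.3,0],0.5,255],[[0.01,-0.3,0],0.5,255],[[0.01,-0.3,0],0.5,255]]' | grep force;done; python3 -m jog '[[[0.005,-0.15,0],0.25,255],[[0,0,0],0,255],[[0,0,0],0,255]]';python3 go.py .576 .059 .172 30
python3 - <<'E'
from h import *
shot('scene','s2');shot('wrist','w2')
z=cv2.imread('pics/s2.png')[120:240,300:460];w=cv2.imread('pics/w2.png')[0:420,100:460]
cv2.imwrite('pics/c2.png',np.hstack([cv2.resize(z,(400,300)),cv2.resize(w,(343,400))[:300]]))
for f in('s2',):
    P,im,d=pts(f)
E
```

```text
wrist_force: [-1.5, 2.2, -0.3]
finger_force: 30.0
wrist_force: [-1.5, 5.8, -1.1]
finger_force: 30.0
clock: 11.35
tool_pos: [0.5757, 0.0597, 0.1727]
tool_rot: [[-0.502, 0.865, -0.001], [0.865, 0.502, 0.001], [0.002, -0.001, -1.0]]
wrist_force: [-3.1, 5.2, -0.6]
opening: 0.015
finger_force: 30.0
t 11.35 p [0.5757 0.0597 0.1727] ya 30.11 F [-3.1  5.2 -0.6] open 0.015 q7 -4.0
 shift [-0.04 -0.    0.03] roll 0.02
```

View pics/c2.png

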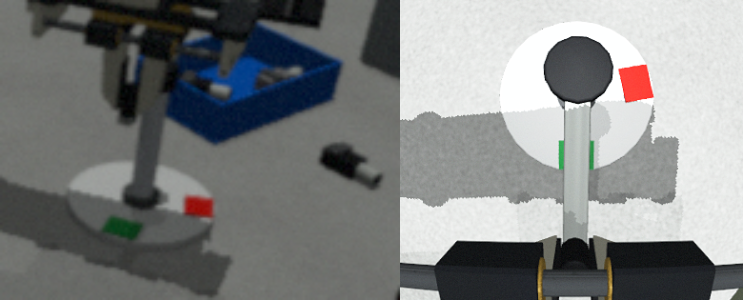

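In the wrist half, the green pad (edges at 559 and 594) is centred under the arm (565 to 590). A numeric check with the red pad comes next, then I release the peg and rise.

```bash
python3 - <<'E'
from h import *
P,im,d=pts('w2');m=(im[...,0]>2*im[...,1])&(im[...,0]>120)&(abs(P[...,2]-.013)<.006)
q=P[m].mean(0);v=q[:2]-[.527,.1455];print(q,np.hypot(*v),np.degrees(np.arctan2(v[1],v[0]))-103)
E
python3 -m jog '[[[0,0,0],0,200],[[0,0,0],0,120],[[0,0,0],0,0],[[0,0,0],0,0],[[0,0,0],0,0],[[0,0,0],0,0],[[0,0,-0.5],0,0],[[0,0,-1],0,0]]'
python3 -m jog '[[[0,0,-1],0,0],[[0,0,-1],0,0],[[0,0,-1],0,0],[[0,0,-0.5],0,0]]' | grep tool_pos
python3 go.py .599 -.312 .26 72
```

```text
[0.54448959 0.1346835  0.01212128] 0.020564101556260764 -134.73486977339346
clock: 12.25
tool_pos: [0.5759, 0.0579, 0.2023]
tool_rot: [[-0.5, 0.866, -0.003], [0.866, 0.5, -0.0], [0.001, -0.002, -1.0]]
wrist_force: [0.3, -0.3, 0.9]
opening: 0.0711
finger_force: 0.0
tool_pos: [0.5773, 0.0588, 0.2752]
t 12.65 p [0.5773 0.0588 0.2752] ya 30.03 F [ 0.7 -0.  -0.4] open 0.0916 q7 0.0
 shift [-16.59  -8.34   0.75] roll -6.10
```

```bash
for i in 1 2; do python3 -m jog '[[[-1,-0.5,0],0,0],[[-1,-0.5,0],0,0],[[-1,-0.5,0],0,0],[[-1,-0.5,0],0,0],[[-1,-0.5,0],0,0],[[-1,-0.5,0],0,0],[[-1,-0.5,0],0,0],[[-1,-0.5,0],0,0]]'>/dev/null; done
python3 -m jog '[[[-0.6,-0.3,0],-1,0],[[0,0,0],-1,0],[[0,0,0],-1,0],[[0,0,0],-1,0],[[0,0,0],-1,0],[[0,0,0],-1,0],[[0,0,0],-0.1,0],[[0,0,0],0,0]]'>/dev/null
python3 - <<'E'
from h import *
shot('wrist','w3');shot('top','t3')
P,im,d=pts('t3');near=(np.hypot(P[...,0]-.528,P[...,1]-.145)<.14)
a=np.array([.528,.1455])
for n,m in(('red',near&(im[...,0]>2*im[...,1])&(im[...,0]>60)&(P[...,2]<.018)&(np.hypot(P[...,0]-a[0],P[...,1]-a[1])>.04)),('pegtop',near&(im.max(-1)<45)&(P[...,2]>.186)&(P[...,2]<.2)),('arm',near&(P[...,2]>.155)&(P[...,2]<.17)&(im.max(-1)>60))):
    v=np.median(P[m],0)[:2]-a;print(n,m.sum(),np.hypot(*v).round(4),np.degrees(np.arctan2(v[1],v[0])).round(1))
E
python3 m.py w3 | grep -A2 yellow
python3 go.py .599 -.312 .147 72
```

```text
red 7552 0.015 -175.3
pegtop 12 0.1032 -63.5
arm 252 0.0549 -60.7
yellow [282. 177.] 1775 med [ 0.586 -0.312  0.045] zmax 0.118
    block [ 587.6 -311.9] [88.9 29.6] 72.8 zmax 0.05
yellow [281. 211.] 710 med [ 0.591 -0.313  0.184] zmax 0.187
    grip [ 595.4 -314. ] [17.1 17.5] 72.5 zmax 0.187
yellow [314. 269.] 2347 med [ 0.709 -0.312  0.061] zmax 0.352
    block [ 705.1 -302.6] [127.4  39.6] 80.7 zmax 0.052
yellow [318. 249.] 30 med [ 0.703 -0.297  0.009] zmax 0.014
yellow [331. 334.] 159 med [ 0.722 -0.306  0.177] zmax 0.364
    grip [ 654.4 -297.6] [ 24.2 147.8] 83.0 zmax 0.364
blue [224.  20.] 876 med [ 0.43  -0.307  0.181] zmax 0.187
t 15.15 p [ 0.599  -0.3122  0.2727] ya 71.8 F [ 0.9  0.2 -0.2] open 0.0922 q7 72.0
 shift [0.   0.01 6.29] roll -0.03
```

View pics/w3.png

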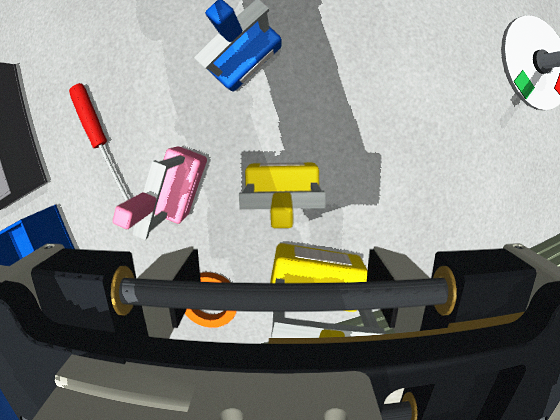

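The small yellow marker's grip is at (281,211) in the wrist view, centred left to right between the fingers. Large yellow is at (320,268), pink at (170,190), blue at (240,45).

```bash
python3 -m jog '[[[0.07,-0.1,0.9],0,0],[[0,0,0.9],0,0],[[0,0,0.9],0,0],[[0,0,0.9],0,0],[[0,0,0.9],0,0],[[0,0,0.9],0,0],[[0,0,0.9],0,0],[[0,0,0],0,0]]'; for i in 1 2; do python3 -m jog '[[[0,0,0],0,255],[[0,0,0],0,255],[[0,0,0],0,255],[[0,0,0],0,255],[[0,0,0],0,255],[[0,0,0],0,255],[[0,0,0],0,255]]'; done; python3 go.py .597 -.3135 .26 72
python3 - <<'E'
from h import *
for f in('t3','w3'):
    P,im,d=pts(f);im=im.astype(int);a=np.array([.528,.1455]);r=np.hypot(P[...,0]-a[0],P[...,1]-a[1])
    for n,m in(('red',(im[...,0]>2.5*im[...,1])),('green',im[...,1]>1.6*im[...,0])):
        m=m&(r<.085)&(r>.035)&(abs(P[...,2]-.013)<.007)&(d>0)
        v=P[m].mean(0)[:2]-a;print(f,n,m.sum(),np.hypot(*v).round(4),np.degrees(np.arctan2(v[1],v[0])).round(1))
E
```

```text
clock: 15.95
tool_pos: [0.5956, -0.3137, 0.144]
tool_rot: [[-0.951, 0.311, -0.004], [0.311, 0.951, 0.001], [0.004, -0.0, -1.0]]
wrist_force: [-1.1, 0.2, -0.2]
opening: 0.0915
finger_force: 0.0
clock: 16.65
tool_pos: [0.5971, -0.3137, 0.1468]
tool_rot: [[-0.951, 0.31, 0.0], [0.31, 0.951, -0.0], [-0.0, -0.0, -1.0]]
wrist_force: [-0.4, 0.7, -0.0]
opening: 0.0404
finger_force: 0.0
clock: 17.35
tool_pos: [0.597, -0.3137, 0.1467]
tool_rot: [[-0.951, 0.31, -0.0], [0.31, 0.951, -0.0], [0.0, -0.0, -1.0]]
wrist_force: [1.2, 0.1, -0.8]
opening: 0.0178
finger_force: 30.0
t 17.35 p [ 0.597  -0.3137  0.1467] ya 71.96 F [ 1.2  0.1 -0.8] open 0.0178 q7 68.0
 shift [ 0.    0.01 -5.67] roll -0.01
t3 red 110 0.0649 41.8
t3 green 126 0.0625 -59.4
w3 red 62 0.051 35.2
w3 green 308 0.0623 -62.1
```

```bash
python3 -m jog '[[[0,0,-0.5],0,255],[[0,0,-0.9],0,255],[[0,0,-0.9],0,255],[[0,0,-0.9],0,255],[[0,0,-0.9],0,255],[[0,0,-0.9],0,255],[[0,0,0],0,255],[[0,0,0],0,255]]'; python3 go.py .617 -.011 .247 29.5
```

```text
clock: 18.15
tool_pos: [0.5971, -0.3137, 0.2469]
tool_rot: [[-0.951, 0.31, 0.0], [0.31, 0.951, -0.001], [-0.001, -0.0, -1.0]]
wrist_force: [-0.5, 0.1, -1.4]
opening: 0.0176
finger_force: 30.0
t 18.15 p [ 0.5971 -0.3137  0.2469] ya 71.96 F [-0.5  0.1 -1.4] open 0.0176 q7 72.0
 shift [ 3.74e+00  1.47e+01 -1.00e-02] roll 6.17
```

```bash
for i in 1 2; do python3 -m jog '[[[0.23,0.9,0],0,255],[[0.23,0.9,0],0,255],[[0.23,0.9,0],0,255],[[0.23,0.9,0],0,255],[[0.23,0.9,0],0,255],[[0.23,0.9,0],0,255],[[0.23,0.9,0],0,255],[[0.23,0.9,0],0,255]]' >/dev/null; done
python3 -m jog '[[[0.06,0.3,0],0.6,255],[[0,0,0],0.9,255],[[0,0,0],0.9,255],[[0,0,0],0.9,255],[[0,0,0],0.9,255],[[0,0,0],0.9,255],[[0,0,0],0.9,255],[[0,0,0],0.17,255]]'|grep force
python3 -m jog '[[[0,0,0],0,255],[[0,0,0],0,255]]' >/dev/null; python3 go.py .617 -.011 .247 29.5
python3 - <<'E'
from h import *
shot('scene','s4');shot('wrist','w4')
z=cv2.imread('pics/s4.png')[60:300,230:470]
w=cv2.imread('pics/w4.png');cv2.imwrite('pics/c4.png',np.hstack([cv2.resize(z,(400,400)),cv2.resize(w[:,80:480],(400,400))]))
P,im,d=pts('w4')
m=(P[...,2]>.19)&(P[...,2]<.2)&(np.hypot(P[...,0]-.577,P[...,1]-.059)<.03);print('peg',np.median(P[m],0),m.sum())
E
python3 m.py s4 | grep -A2 yellow
```

```text
wrist_force: [-1.1, -0.3, -1.8]
finger_force: 30.0
t 20.75 p [ 0.617  -0.0107  0.2467] ya 29.69 F [ 0.1  0.5 -1.8] open 0.0176 q7 7.0
 shift [-0.01 -0.01 -0.02] roll 0.03
peg [0.57489011 0.05781228 0.1957104 ] 462
yellow [343. 144.] 199 med [ 0.621 -0.019  0.258] zmax 0.287
    grip [619.7 -16.9] [16.  14.2] 41.6 zmax 0.287
yellow [338. 196.] 692 med [ 0.626 -0.019  0.144] zmax 0.158
    grip [619.2 -14.9] [85.7 47.4] 29.1 zmax 0.158
yellow [245. 243.] 737 med [ 0.744 -0.314  0.224] zmax 0.255
    grip [ 736.6 -310.8] [22.6 22.9] 61.3 zmax 0.255
yellow [248. 318.] 2413 med [ 0.743 -0.314  0.061] zmax 0.095
    block [ 762.3 -323.8] [119.2   6.2] 63.3 zmax 0.052
blue [398. 152.] 1997 med [0.417 0.447 0.03 ] zmax 0.176
```

View pics/c4.png

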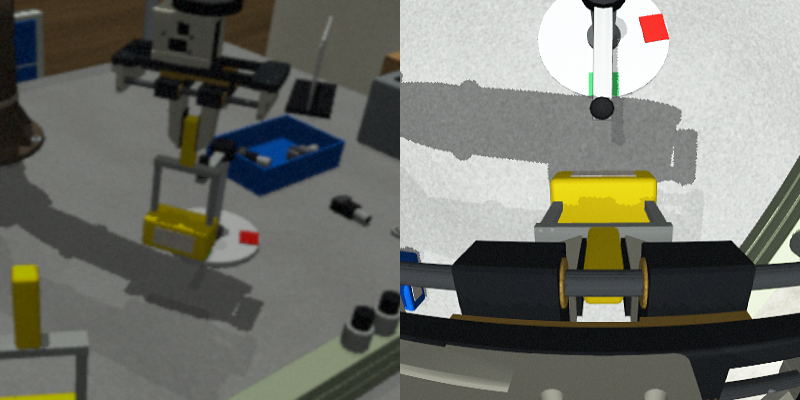

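Peg at crop (601,107) and marker bail centred near (604,230): they line up and the heights fit (peg top 0.196, bar underside about 0.208, block top about 0.146 under the arm at 0.158).

```bash
python3 go.py .555 .0976 .247 29.7; for i in 1 2; do python3 -m jog '[[[0.39,0,0],0,255],[[0.39,0,0],0,255],[[0.39,0,0],0,255],[[0.39,0,0],0,255],[[0.39,0,0],0,255],[[0.39,0,0],0,255],[[0.39,0,0],0,255],[[0.39,0,0],0,255]]'|grep wrist; done; python3 go.py .555 .0976 .207 29.7
python3 - <<'E'
from h import *
shot('scene','s5')
z=cv2.imread('pics/s5.png')[60:260,270:470];cv2.imwrite('pics/c5.png',cv2.resize(z,(600,600)))
E
```

```text
t 20.85 p [ 0.617  -0.0109  0.2466] ya 29.62 F [ 0.5 -0.1 -1.1] open 0.0177 q7 7.0
 shift [ 6.25 -0.01 -0.02] roll -0.01
wrist_force: [0.3, -0.0, -1.4]
wrist_force: [-0.2, -0.6, -1.0]
t 22.45 p [0.5552 0.0982 0.2467] ya 29.54 F [-0.2 -0.6 -1. ] open 0.0179 q7 -4.0
 shift [-0.02 -0.02  1.99] roll -0.02
```

View pics/c5.png

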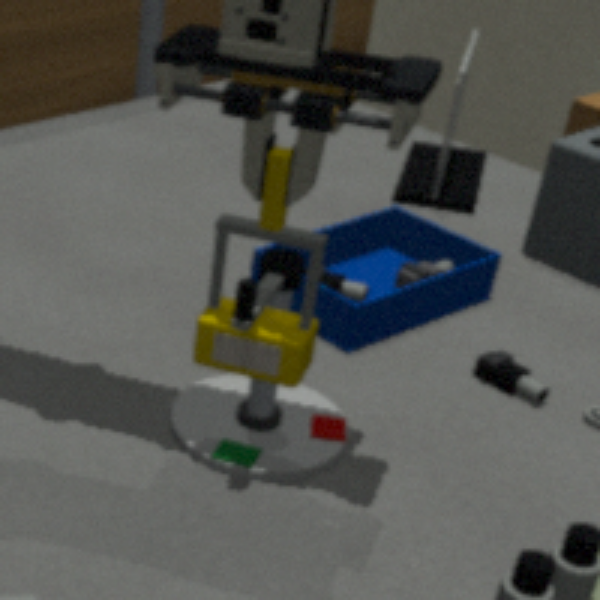

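The arm runs through the bail, with the bar at (272,232), the hub at (285,265) and the peg at (245,300) on the outer side. Now lowering.

```bash
python3 -m jog '[[[0,0,0.4],0,255],[[0,0,0.4],0,255],[[0,0,0.4],0,255],[[0,0,0.4],0,255],[[0,0,0.2],0,255],[[0,0,0.1],0,255],[[0,0,0],0,255],[[0,0,0],0,255]]'; python3 -m jog '[[[0,0,0.05],0,255],[[0,0,0.05],0,255],[[0,0,0],0,255]]'
```

```text
clock: 23.3
tool_pos: [0.5557, 0.0977, 0.209]
tool_rot: [[-0.493, 0.87, 0.0], [0.87, 0.493, 0.0], [-0.0, 0.0, -1.0]]
wrist_force: [-0.0, -0.3, -1.8]
opening: 0.0176
finger_force: 30.0
clock: 23.6
tool_pos: [0.5555, 0.0976, 0.2067]
tool_rot: [[-0.493, 0.87, 0.0], [0.87, 0.493, -0.0], [-0.0, -0.0, -1.0]]
wrist_force: [0.1, -0.2, -2.4]
opening: 0.0176
finger_force: 30.0
```

```bash
for i in 1 2 3; do python3 -m jog '[[[0,0,0.04],0,255],[[0,0,0],0,255]]' | grep -E 'pos|wrist';done
```

```text
tool_pos: [0.5555, 0.0976, 0.2058]
wrist_force: [-0.1, -0.2, -0.7]
tool_pos: [0.5555, 0.0975, 0.205]
wrist_force: [-0.7, 0.4, -0.8]
tool_pos: [0.5554, 0.0975, 0.2042]
wrist_force: [-0.7, 0.3, -2.0]
```

```bash
for i in 1 2 3; do python3 -m jog '[[[0,0,0.04],0,255],[[0,0,0],0,255]]' | grep -E 'pos|wrist';done
```

```text
tool_pos: [0.5555, 0.0976, 0.2034]
wrist_force: [-0.1, 0.2, -1.6]
tool_pos: [0.5555, 0.0976, 0.2026]
wrist_force: [-0.2, 0.3, -1.5]
tool_pos: [0.5555, 0.0976, 0.2018]
wrist_force: [0.5, -0.4, -0.9]
```

```bash
for i in 1 2 3; do python3 -m jog '[[[0,0,0.05],0,255],[[0,0,0],0,255]]' | grep -E 'pos|wrist';done
python3 - <<'E'
from h import *
shot('scene','s6');shot('wrist','w6')
z=cv2.imread('pics/s6.png')[90:240,300:450];w=cv2.imread('pics/w6.png')[40:340,130:430];cv2.imwrite('pics/c6.png',np.hstack([cv2.resize(z,(400,400)),cv2.resize(w,(400,400))]))
E
python3 m.py s6|grep -A2 yellow|head -6
```

```text
tool_pos: [0.5555, 0.0976, 0.2008]
wrist_force: [-0.5, 0.0, -1.7]
tool_pos: [0.5554, 0.0976, 0.1998]
wrist_force: [0.5, -0.3, -1.4]
tool_pos: [0.5554, 0.0975, 0.1988]
wrist_force: [0.1, 0.6, -1.6]
yellow [359. 141.] 116 med [0.559 0.089 0.213] zmax 0.24
    grip [557.8  91. ] [14.9 15.4] 32.1 zmax 0.24
yellow [353. 188.] 518 med [0.564 0.09  0.097] zmax 0.105
yellow [245. 243.] 723 med [ 0.743 -0.315  0.225] zmax 0.255
    grip [ 736.2 -310.5] [22.6 23.2] 61.0 zmax 0.255
yellow [248. 318.] 2397 med [ 0.743 -0.314  0.061] zmax 0.094
```

View pics/c6.png

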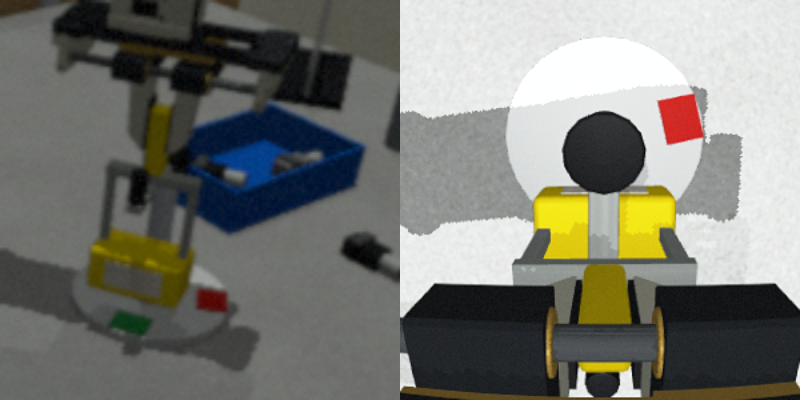

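Run:
```python
from h import *
P,im,d=pts('w6')
f=lambda u,v:np.median(P[v-1:v+2,u-1:u+2].reshape(-1,3),0).round(4)
for n,u,v in(('arm',282,200),('arm',282,215),('arm',282,228),('arm',282,232),('barL',240,241),('barR',325,241),('barC',268,240),('hub',282,152),('gripTop?',282,290),('blockL',252,208),('blockR',312,208)):print(n,f(u,v),im[v,u])
s=arm.state();print(s['wrist_force'],s['wrist_torque'],s['tool_pos'])
```

```text
arm [0.5397 0.1208 0.1655] [184 189 188]
arm [0.5442 0.1129 0.1659] [171 180 175]
arm [0.5484 0.1055 0.1656] [158 163 159]
arm [0.5498 0.1032 0.1661] [154 160 155]
barL [0.5291 0.0888 0.1753] [142 149 145]
barR [0.5733 0.1136 0.1747] [144 152 149]
barC [0.5433 0.0976 0.1753] [152 156 154]
hub [0.5251 0.1466 0.1733] [42 44 46]
gripTop? [0.539  0.1228 0.2803] [70 76 79]
blockL [0.529  0.0888 0.0968] [243 230  19]
blockR [0.5721 0.1133 0.0968] [243 232  23]
[ 0.06455584  0.64781756 -1.80815592] [ 0.01370487 -0.14066888 -0.0013643 ] [0.55549424 0.09761432 0.19889197]
```

```bash
for i in 1 2 3 4; do python3 -m jog '[[[0,0,0.04],0,255],[[0,0,0],0,255],[[0,0,0],0,255]]' | grep -E 'pos|wrist';done
```

```text
tool_pos: [0.5555, 0.0976, 0.1981]
wrist_force: [0.8, 0.7, -0.7]
tool_pos: [0.5556, 0.0977, 0.1975]
wrist_force: [-0.2, 1.4, 1.6]
tool_pos: [0.556, 0.0979, 0.1974]
wrist_force: [-1.1, -0.5, 7.3]
tool_pos: [0.5565, 0.0982, 0.1974]
wrist_force: [-1.5, -0.8, 12.4]
```

Contact found at TCP z = 0.1975. I relieve the load, open slowly and rise.

```bash
python3 -m jog '[[[0,0,-0.07],0,255],[[0,0,0],0,255],[[0,0,0],0,255]]' | grep wrist; python3 -m jog '[[[0,0,0],0,190],[[0,0,0],0,190],[[0,0,0],0,190],[[0,0,0],0,100],[[0,0,0],0,100],[[0,0,0],0,100],[[0,0,0],0,60],[[0,0,0],0,60]]'; python3 -m jog '[[[0,0,-0.3],0,60],[[0,0,-0.6],0,60],[[0,0,-0.8],0,60],[[0,0,-0.8],0,60],[[0,0,-0.8],0,60],[[0,0,-0.8],0,60],[[0,0,-0.8],0,60],[[0,0,-0.8],0,60]]';python3 -m jog '[[[0,0,-1],0,60],[[0,0,-1],0,60],[[0,0,-1],0,60],[[0,0,-1],0,60],[[0,0,0],0,60],[[0,0,0],0,60],[[0,0,0],0,60],[[0,0,0],0,60]]'|grep -E 'pos|wrist'
python3 - <<'E'
from h import *
shot('scene','s7');shot('wrist','w7')
z=cv2.imread('pics/s7.png')[90:240,300:450];w=cv2.imread('pics/w7.png')[0:400,80:480];cv2.imwrite('pics/c7.png',np.hstack([cv2.resize(z,(400,400)),w]))
E
python3 -m jog '[[[0,0,0],0,60],[[0,0,0],0,60],[[0,0,0],0,60],[[0,0,0],0,60],[[0,0,0],0,60]]'>/dev/null
python3 - <<'E'
from h import *
shot('scene','s8');print(arm.state()['clock'])
E
for f in s7 s8; do python3 m.py $f|grep -A2 -E 'yellow|blue'|grep -v 0.255; done
```

```text
wrist_force: [-0.9, -0.5, 5.9]
clock: 27.8
tool_pos: [0.5555, 0.0976, 0.1971]
tool_rot: [[-0.493, 0.87, 0.0], [0.87, 0.493, -0.0], [-0.0, 0.0, -1.0]]
wrist_force: [-0.9, 0.1, -0.3]
opening: 0.0589
finger_force: 0.0
clock: 28.6
tool_pos: [0.5555, 0.0979, 0.313]
tool_rot: [[-0.493, 0.87, 0.001], [0.87, 0.493, 0.0], [-0.0, 0.001, -1.0]]
wrist_force: [-0.3, 0.2, -0.0]
opening: 0.0703
finger_force: 0.0
tool_pos: [0.5552, 0.0974, 0.3904]
wrist_force: [0.3, -0.5, -1.0]
30.05
yellow [359. 141.] 109 med [0.561 0.09  0.215] zmax 0.238
    grip [557.3  93.4] [14.4 16.6] 29.8 zmax 0.238
yellow [353. 188.] 493 med [0.563 0.09  0.096] zmax 0.102
yellow [245. 242.] 700 med [ 0.743 -0.315  0.226] zmax 0.256
    grip [ 736.2 -310.9] [22.2 22.9] 60.7 zmax 0.256
yellow [248. 317.] 2324 med [ 0.742 -0.314  0.061] zmax 0.094
    block [ 761.9 -325.1] [117.9   5.3] 61.6 zmax 0.052
blue [399. 152.] 1899 med [0.426 0.453 0.03 ] zmax 0.176
    block [399.6 424.6] [224.  153.7] 89.7 zmax 0.052
blue [176. 185.] 233 med [ 0.432 -0.311  0.16 ] zmax 0.187
    grip [ 426.7 -309.9] [17.4 18.3] 25.3 zmax 0.187
blue 
[... 475 characters left out ...]
3] 59.6 zmax 0.213
yellow [353. 188.] 500 med [0.563 0.09  0.096] zmax 0.101
yellow [248. 317.] 2326 med [ 0.742 -0.314  0.061] zmax 0.095
    block [ 762.4 -324.7] [117.    3.8] 62.1 zmax 0.052
blue [399. 152.] 1898 med [0.425 0.453 0.03 ] zmax 0.176
    block [399.6 425.1] [223.1 153.3] 89.8 zmax 0.052
blue [176. 185.] 226 med [ 0.432 -0.311  0.16 ] zmax 0.187
    grip [ 428.  -310.3] [14.9 17. ] 24.1 zmax 0.187
blue [181. 233.] 694 med [ 0.438 -0.323  0.044] zmax 0.054
    block [ 427.7 -310.7] [45.9 86.1] 27.0 zmax 0.05
blue [  8. 379.] 1471 med [ 0.642 -0.676  0.043] zmax 0.088
    block [ 612.2 -676.5] [206.1   1.5] 0.2 zmax 0.052
green [348. 211.] 79 med [0.558 0.09  0.015] zmax 0.018
```

View pics/c7.png

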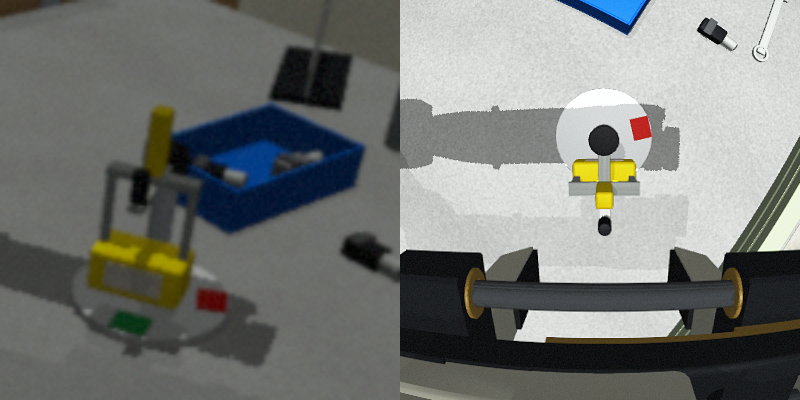

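The marker hangs on the arm over the green pad. In the wrist half the grip is at (604,195), between the hub (603,140) and the peg (604,226). It is at rest, and the blue marker has not moved.

```bash
python3 -c "
from plant import arm
print(arm.finish_job())"
```

```text
the job is handed in; nothing more can be done
None
```

The hook was turned until its arm lay over the green pad, then the small yellow marker was hung on it by its bail and left at rest; the blue marker did not move, and the job was handed in at about 30 s (no verdict was returned).

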